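# Clamp a rock billet in the thin-section bonding press

### The job

In the bonding press whose clamp stands open, push the rock billet on its glass slide back along its channel until the slide sits fully home against the stop, only pushing it and never lifting it. Then push that clamp's raised lever over and down, past its dead point, until it snaps into lock and holds the billet down by itself. Leave the other press, which is already locked, as it is and do not disturb the things lying about.

Things in the scene. Friction and masses are not known exactly. Their poses are not given: they have to be found in the camera images.
- press: the press to work on: an aluminium plate 190 x 84 x 12 mm bolted to the bench, a steel toggle clamp on it. Origin: centre of the plate's underside, z up, x along the plate to its open front end; the lever is on the -x side. The open clamp's arm stands up over x = -25 mm, top about 110 mm above the bench, its foot reaching forward no further than x = 15 mm: the channel is free from above
- home (a point): point on the channel floor (12 mm above the bench) where the billet's origin lies when fully home: x = 33 mm, y = 0 of the press. The channel runs along the press's x: two rails 3 mm high and 30 mm apart from x = 10 to 62 mm, open at the front, and at its back a cross stop 9 mm high with its face at x = 10 mm. The plate goes on to x = 95 mm. The locked foot presses here, on the billet's middle
- billet: a granite block 42 x 25 x 16 mm glued in the middle of a glass slide 46 x 28 x 1.5 mm (17.5 mm high together, about 55 g), lying in the channel of the press, long side along it, 9 to 19 mm short of the stop. Origin: centre of the slide's underside; x along the long side, towards the press's front. It slides with 1 N or less
- lever (a joint): angle of the lever to its link: 1.97 to 2.15 open as at the start, 0 at the dead point, about -0.155 locked on its stop. It moves with 1 to 3 N at the grip (left halfway it stays or slowly sinks) until the foot meets the billet at 0.47; then the push rises to about 5 N near 0.3 and falls to nothing at 0, where it snaps to the stop by itself. Let go from 0.4 to 0.08 it springs back to 0.47
- lever_end (a point): outer end of the lever's grip, a black round bar 18 mm thick in the plane y = 0 of the press. In the press's frame it moves (x, z in mm; slope of the grip): (-113, 157; 65 deg) at joint 2.15, (-133, 145; 54) at 2.0, (-145, 135; 45) at 1.8, (-155, 118; 34) at 1.4, (-157, 102; 26) at 1.0, (-159, 75; 14) at 0.4, (-159, 52; 4) at 0, (-158, 42; level) locked
- lever_neck (a point): on the centre line of the same grip at its inner end, 82 mm from lever_end, where it joins the lever's steel straps; in the press's frame (x, z in mm) (-78, 82) open at joint 2.15, (-87, 76) at 1.8, (-84, 66) at 1.0, (-79, 55) at 0.4, (-77, 46) at 0, (-76, 42) locked
- foot: the clamp's black rubber foot, 17 mm across, on a spring plunger at the end of the holding arm; origin: centre of its pressing face. Locked, it presses on the billet with about 20 N
- curing_press: the second bonding press, the same in make and size, already locked on its billet; the same frame. Its level lever reaches out to x = -158 mm at 42 mm above the bench, and its arm lies 50 to 70 mm above the bench (leave alone)
- curing_lever (a joint): lever of the second press, read like lever; stands locked at -0.155 (leave alone)
- cured_billet: the billet of the same kind clamped in the second press; origin: centre of its slide's underside (leave alone)
- spare_billet: a loose sawn block of dark rock, 44 x 26 x 18 mm high, without a slide, lying between or near the presses; origin: centre of its underside (leave alone)
- slide_box: a shut blue plastic slide box, 85 x 100 x 36 mm high; origin: centre of its underside (leave alone)
- brass_weight: a brass weight with a knob, 38 mm across, 54 mm high; origin: centre of its underside (leave alone)
- resin_jar: an amber jar with a black cap, 52 mm across, 62 mm high; origin: centre of its underside (leave alone)
- oil_bottle: a small amber bottle with a black cap, 28 mm across, 70 mm high; origin: centre of its underside (leave alone)
- dish: a low open glass dish, 84 mm across, 16 mm high; origin: centre of its underside (leave alone)
- tweezers: steel tweezers lying flat, 125 mm long, 7 mm high; origin: under their middle, x towards their points (leave alone)
- blower: a black rubber air blower standing on its foot, nozzle up, 58 mm across, 99 mm high; origin: centre of its underside (leave alone)

How it is judged:
On the way, in this order (a step that is already met when the one before it is completed fails the run):
1. the slide is home against the stop (within 2 mm) while the clamp is still open (x of billet in the frame of press below 0.035 m and value of joint lever above 1 rad), for 0.2 s.
2. the lever is past its dead point and locked, the slide still home (value of joint lever below -0.1 rad and x of billet in the frame of press below 0.035 m), for 0.3 s.
At the end, for the whole second after the job is handed in: The lever of the open press is locked (joint below -0.10, past the dead point at 0), its foot presses on the billet with more than 12 N, the slide lies flat in its channel and within 2 mm of fully home against the stop, and the second press is still locked (all of step 2 and contact force between foot and billet above 12 N and x of billet in the frame of press above 0.03 m and y of billet in the frame of press between -0.003 and 0.003 m and z of billet in the frame of press below 0.014 m and angle between the x axis of billet and the x axis of press, either way round below 0.08 rad and linear speed of billet below 0.01 m/s and value of joint curing_lever below -0.1 rad); the robot touches nothing.
It fails at once if the billet is lifted (more than 6 mm) or tipped (more than 0.25 rad) (z of billet in the frame of press above 0.018 m or angle between billet's own z axis and vertical above 0.25 rad).
It fails at once if the second press is unlocked or its billet is moved more than 4 mm (value of joint curing_lever above -0.06 rad or distance of cured_billet from where it was at the start of the episode above 0.004 m).
It fails at once if one of the things lying about is moved more than 30 mm or knocked over (distance of any of spare_billet, slide_box, brass_weight, resin_jar, oil_bottle, dish, tweezers, blower from where it was at the start of the episode above 0.03 m or angle between any of brass_weight, resin_jar, oil_bottle, blower's own z axis and vertical above 0.5 rad).
It also fails if it takes over 45 s, if anything falls off the work surface, if the arm or the gripper's body presses on something with over 40 N, if the wrist force passes 120 N, or if a joint passes its speed limit or range.

### The arm

A 6-joint arm with a two-finger parallel gripper is mounted at the origin on the work surface. World frame = base frame: x ahead of the robot, y to its left, z up, the work surface at z = 0. Lengths are in m, angles in rad, forces in N, time in s.
With the tool pointing down it reaches from about 0.35 to 0.975 m from the base axis. Payload 4.9 kg.
Tool frame: the origin (TCP) lies midway between the tips of the shut fingers; the grasp point (between the pads) lies manip.grip_depth behind it (manip.grip_depth is the distance from the TCP to the grasp point, in m); z points along the fingers, x is the direction in which the jaws open and shut, and the axes are right-handed (so a half turn about z gives the same grasp; the last joint's range is limited). The gripper opens to 85 mm and grips with 20 to 120 N. Pads are 22 mm wide; open, the fingers measure 114 mm over their backs; the gripper's body (76 mm by 85 mm) begins 54 mm behind the grasp point. The pads swing forward as they close: fully open they stand 13 mm farther back than shut.
Start: joints at [-1.425, 0.053, 1.613, -0, 1.476, -0.119], TCP at [0.164, -0.603, 0.2] pointing down, gripper open.
Joint ranges: [-3.01, 3.01], [-1.01, 2.22], [0.06, 2.58], [-1.02, 4.17], [0.09, 2.62], [-3.14, 3.14]. Speed limits (rad/s): [2.57, 2.57, 3.14, 3.14, 3.14, 3.14].

### API

Orientations are given as a unit quaternion [w, x, y, z].
In Python, from plant import state, grab_frame, ticket, manip gives the robot as it stands.
- The arm moves only by the tool carry_out, never from a script. Its argument "moves" is a list that holds one entry, the list of rows, each a list of 7 numbers: the turn, a rotation vector about the tool's x, y, z each as a share of 5 degrees, from -1 to 1, then the shift along the tool's x, y, z each as a share of 0.04 m, from -1 to 1, then the gripper command: -1 is shut, 1 is fully open, values between are in proportion. A call has 1 to 8 rows; each row shifts and turns the commanded pose from where the row before left it, along the tool's axes as they then stand; what a row does not reach is not made up. A row lasts 1/12 s, in which the tool goes at most 41.7 mm and 7.16 degrees, less where a joint would pass 70% of its speed; a pose out of reach is approached as far as the arm can. A call with a number of a shift or a turn outside -1 to 1 is refused whole. A call with a gripper value outside its range is refused whole. The fingers move at their own pace and stop on an object; the grip force is fixed at half the most. Time passes only in rows, so rows that do not move let the fingers close. It gives the time, the measured TCP pose, the force and the opening at its end, in the units of the state.
- state(): the state, without advancing time (a new reading comes with each control period).
- grab_frame(name): name is "scene" or "top" or "wrist"; returns a dict with "frame" (400x640x3 uint8, red, green, blue), "z_map" (400x640 float32, m along the optical axis (not along the pixel's ray), 0 where there is no reading), "K" (3x3 intrinsics, pixels), "k1" (the pictures are not rectified: a ray, as slopes to the right and down, at radius r is drawn at 1 + k1 r^2 times it, then the intrinsics apply), "world_from_camera" (4x4, takes a point from camera to world coordinates); the wrist camera has in their place "hand_eye" (4x4, takes a point from camera to tool coordinates, whose origin is the TCP and whose axes are the tool frame's). Camera axes: x right, y down, z forward; pixel columns grow to the right and rows downward; lengths in m; the calibration is good to about 2 mm. A picture is of the moment at which its call begins: read the wrist's pose just before it.
- ticket.job_done(): hands the job in, once; it reports no verdict.
The state is a dict: "time": time; "joint_pos": joint angles; "joint_vel": joint speeds; "joint_efforts": joint torques, N m; "tool_pos": TCP position; "tool_rot": TCP orientation; "contact_force": force on the tool from outside, world axes, zero at the start; "ft_torque": the same for the moment, N m; "gripper_width": opening from 0.0 (shut) to 1.0 (fully open).
Only numpy, scipy, OpenCV 4.12 (cv2) and the standard library are available. Lean on these libraries where they do the work, as an engineer would, in place of code of your own. Each camera call takes 0.05 s, during which the arm holds its last target.

## Working session

There is one attempt and no reset: what is moved stays moved. The work goes in short steps, Python scripts to look and compute and a tool call to move; the robot and the scene stay as the last step left them, time stands still between calls to the robot, and variables do not carry over. Pictures are saved under pics/ and viewed, and the job is handed in when it is done.

Besides the shell and the picture viewer there is one more tool, called as name(argument=value, ...), one argument or row to a line, values as JSON. carry_out: Moves the arm, as the interface text tells. Shift numbers are shares of 0.04 m and turn numbers shares of 5 degrees, none past 1 either way. Its arguments: {"type":"object","properties":{"moves":{"type":"array"}},"required":["moves"]}

```bash
mkdir -p pics; ls
python3 - <<'E'
from plant import state, grab_frame, ticket, manip
import numpy as np,cv2,pickle
s=state();print(s, manip.grip_depth)
d={}
for n in ["scene","top","wrist"]:
    f=grab_frame(n);d[n]=f
    cv2.imwrite(f"pics/{n}0.png",f["frame"][...,::-1])
    print(n,f["K"],f["k1"],f.get("world_from_camera",f.get("hand_eye")))
pickle.dump(d,open("d0.pkl","wb"))
E
```

```text
pics
{'time': 0.0, 'joint_pos': array([-1.42500645e+00,  5.33636196e-02,  1.61429718e+00,  3.38636765e-06,
        1.47603234e+00, -1.19017004e-01]), 'joint_vel': array([ 0.00039502, -0.00098911,  0.00057835, -0.00065951, -0.00032917,
        0.00013228]), 'joint_efforts': array([-8.27860072e-05, -3.93685842e+01, -3.70169699e+01, -1.51815393e-04,
        6.99008509e-03,  3.54837844e-06]), 'tool_pos': array([ 0.16346575, -0.60252069,  0.19875701]), 'tool_rot': array([-7.33834415e-04,  7.94267328e-01, -6.07567534e-01, -7.51332944e-04]), 'contact_force': array([ 0.69835496, -0.32234555, -0.29003839]), 'ft_torque': array([-0.03249535,  0.03248964, -0.029297  ]), 'gripper_width': 0.9986060419095059} 0.0187
scene [[365.88736738   0.         321.40582749]
 [  0.         365.88736738 198.81358156]
 [  0.           0.           1.        ]] -0.014431013047001296 [[-0.19159011  0.76035342 -0.6206093   1.04453969]
 [ 0.98144902  0.1530248  -0.11550423  0.04126581]
 [ 0.00714458 -0.63122586 -0.77556616  0.712628  ]
 [ 0.          0.          0.          1.        ]]
top [[382.23435541   0.         317.75526262]
 [  0.         382.23435541 204.41729141]
 [  0.           0.           1.        ]] -0.07499166263487526 [[-0.01026305 -0.9877271   0.15585199  0.38967331]
 [-0.99979097  0.00737984 -0.01906706 -0.03692328]
 [ 0.01768289 -0.1560151  -0.98759638  1.05433446]
 [ 0.          0.          0.          1.        ]]
wrist [[346.47482055   0.         313.16364566]
 [  0.         346.47482055 200.0575804 ]
 [  0.           0.           1.        ]] -0.05322205355351547 [[ 9.99999798e-01  3.82154744e-04 -5.07505028e-04  3.46426766e-04]
 [-2.13174060e-04  9.54375741e-01  2.98608272e-01 -7.60223403e-02]
 [ 5.98465055e-04 -2.98608104e-01  9.54375630e-01 -1.74186400e-01]
 [ 0.00000000e+00  0.00000000e+00  0.00000000e+00  1.00000000e+00]]
```

View pics/scene0.png

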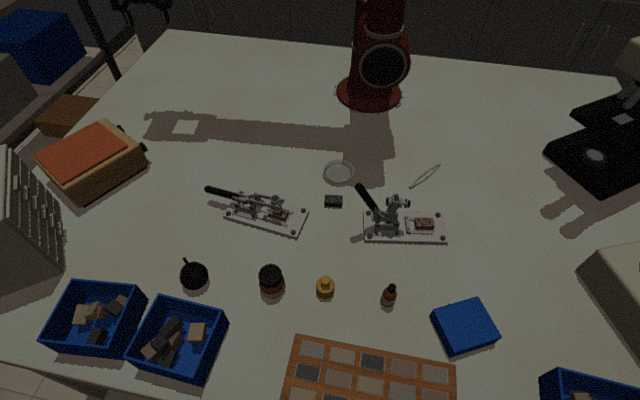

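View pics/top0.png

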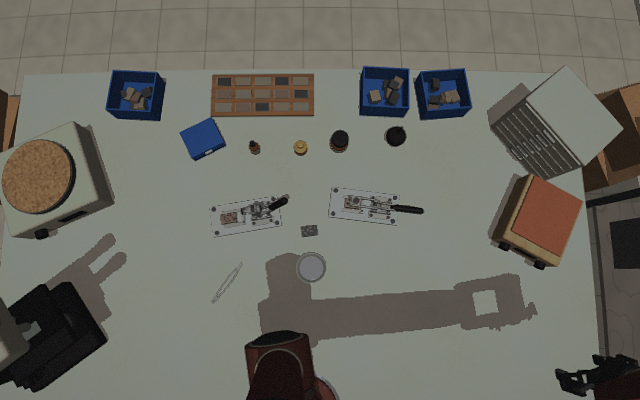

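```bash
cat > h.py <<'E'
import numpy as np,cv2,pickle
def ray(f,u,v):
    K=f["K"];x=(u-K[0,2])/K[0,0];y=(v-K[1,2])/K[1,1]
    a,b=x,y
    for _ in range(20):
        r2=a*a+b*b;a=x/(1+f["k1"]*r2);b=y/(1+f["k1"]*r2)
    return np.array([a,b,1.0])
def onplane(f,u,v,z,T=None):
    T=f["world_from_camera"] if T is None else T
    d=T[:3,:3]@ray(f,u,v);o=T[:3,3];return o+d*(z-o[2])/d[2]
def proj(f,P,T=None):
    T=f["world_from_camera"] if T is None else T
    p=np.linalg.inv(T)@np.append(P,1);a,b=p[0]/p[2],p[1]/p[2];k=1+f["k1"]*(a*a+b*b)
    return f["K"][0,0]*a*k+f["K"][0,2],f["K"][1,1]*b*k+f["K"][1,2]
def tool(s):
    from scipy.spatial.transform import Rotation as R
    q=s["tool_rot"];T=np.eye(4);T[:3,:3]=R.from_quat([q[1],q[2],q[3],q[0]]).as_matrix();T[:3,3]=s["tool_pos"];return T
E
python3 - <<'E'
from h import *
d=pickle.load(open("d0.pkl","rb"))
a=cv2.resize(d["top"]["frame"][180:250,190:310],None,fx=6,fy=6,interpolation=cv2.INTER_CUBIC)[...,::-1]
cv2.imwrite("pics/topz.png",np.clip(a*1.3,0,255))
a=cv2.resize(d["scene"]["frame"][175:255,345:455],None,fx=7,fy=7,interpolation=cv2.INTER_CUBIC)[...,::-1]
cv2.imwrite("pics/scz.png",np.clip(a*1.5,0,255))
E
```

```text
[ WARN:0@0.039] global loadsave.cpp:1063 imwrite_ Unsupported depth image for selected encoder is fallbacked to CV_8U.
```

View pics/topz.png

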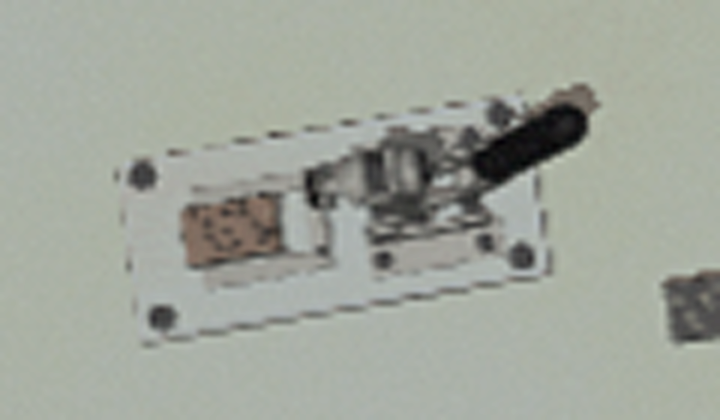

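View pics/scz.png

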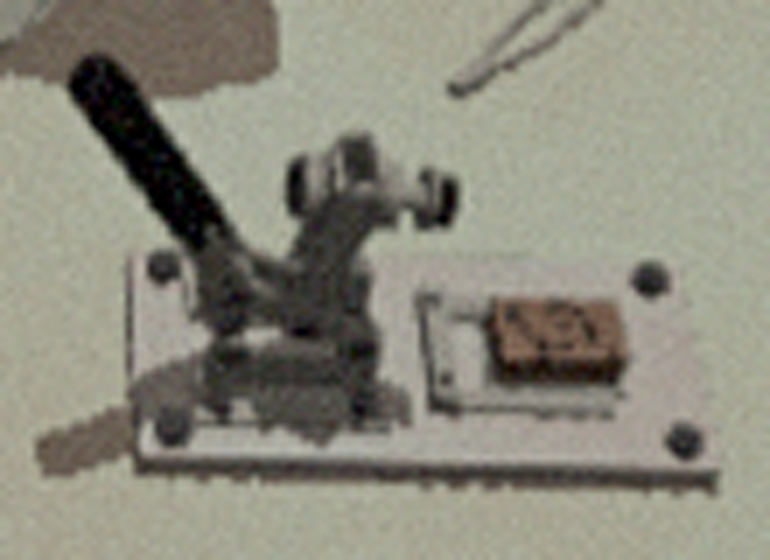

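Top view: the plate's corners at zoomed (122,165), (145,343), (548,270), (525,98), lever end at about (572,122), billet at left; the lever is up and points to the robot's right.

Run:
```python
from h import *
d=pickle.load(open("d0.pkl","rb"));f=d["top"]
c=[(122,163),(147,343),(549,271),(525,97)]
P=np.array([onplane(f,u/6+190-.42,v/6+180-.42,.012) for u,v in c]);print(P.round(4))
C=P.mean(0);print("C",C, [np.linalg.norm(P[i]-P[(i+1)%4]).round(4) for i in range(4)])
ax=(P[0]+P[1]-P[2]-P[3])[:2];th=np.arctan2(ax[1],ax[0]);print("yaw",th,np.degrees(th))
# refine vs template: depth mask too
from scipy.spatial.transform import Rotation as R
def W(p,C=C,th=th):return np.array([C[0]+np.cos(th)*p[0]-np.sin(th)*p[1],C[1]+np.sin(th)*p[0]+np.cos(th)*p[1],p[2]])
for n in("top","scene"):
    g=d[n];im=cv2.resize(g["frame"],None,fx=4,fy=4,interpolation=cv2.INTER_CUBIC)[...,::-1].copy()
    L=lambda p,q,col:cv2.line(im,*[tuple(int(round((x+.5)*4)) for x in proj(g,W(np.array(z)))) for z in(p,q)],col,1)
    cs=[(.095,.042,.012),(.095,-.042,.012),(-.095,-.042,.012),(-.095,.042,.012)]
    for i in range(4):L(cs[i],cs[(i+1)%4],(0,0,255))
    for y in(.015,-.015):L((.01,y,.015),(.062,y,.015),(0,255,0))
    L((.01,-.015,.021),(.01,.015,.021),(255,0,0))
    L((-.113,0,.157),(-.078,0,.082),(0,255,255));L((-.133,0,.145),(-.087+.003,0,.078),(255,255,0))
    x,y=proj(g,W((0,0,.03)));x*=4;y*=4
    cv2.imwrite(f"pics/ov_{n}.png",cv2.resize(im[int(y)-190:int(y)+190,int(x)-260:int(x)+260],None,fx=1.5,fy=1.5))
```

```text
[[0.5499 0.2408 0.012 ]
 [0.467  0.2268 0.012 ]
 [0.4986 0.0439 0.012 ]
 [0.5793 0.0553 0.012 ]]
C [0.52369337 0.14170101 0.012     ] [np.float64(0.0841), np.float64(0.1856), np.float64(0.0815), np.float64(0.1878)]
yaw 1.7350150700080569 99.40904090305672
```

View pics/ov_top.png

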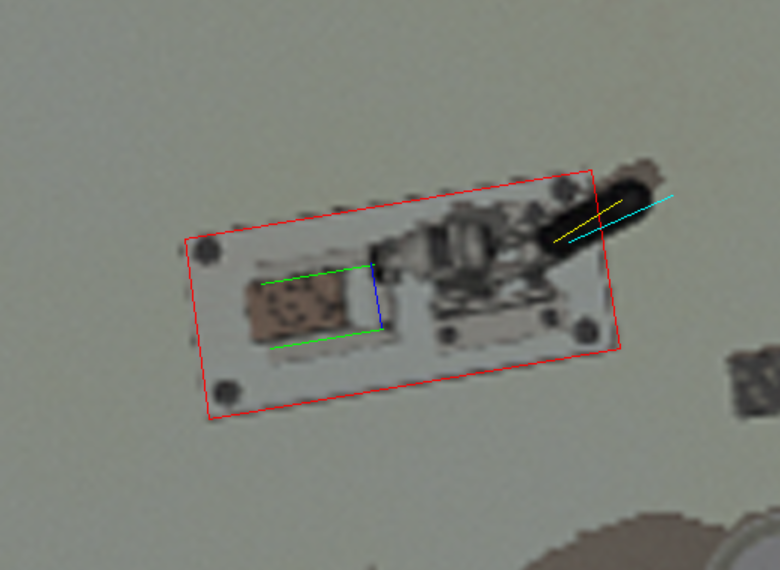

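View pics/ov_scene.png

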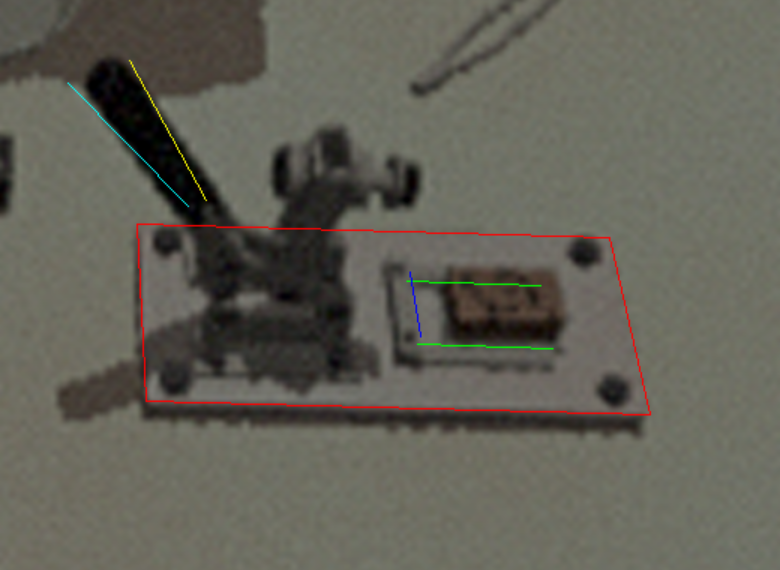

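```bash
cat >> h.py <<'E'
from scipy.spatial.transform import Rotation as R
def plan(T,waypts,g):
    """waypts: list of (pos, Rmat, n rows); prints rows in tool units"""
    T=T.copy();out=[]
    for p,Rm,n in waypts:
        for k in range(n,0,-1):
            rv=R.from_matrix(T[:3,:3].T@Rm).as_rotvec()/k
            sh=T[:3,:3].T@(np.array(p)-T[:3,3])/k
            row=np.round(np.r_[np.degrees(rv)/5,sh/.04],2)
            out.append([float(x)+0.0 for x in row]+[g])
            T[:3,3]+=T[:3,:3]@(row[3:]*.04);T[:3,:3]=T[:3,:3]@R.from_rotvec(np.radians(row[:3]*5)).as_matrix()
    for i in range(0,len(out),8):print(out[i:i+8])
    return T
def toolR(yaw,tilt=0):
    # tool y = -press x, z down ; tilt: fingers lean toward -x press (tool +y)
    xp=np.array([np.cos(yaw),np.sin(yaw),0]);z=np.array([0,0,-1.])
    y=-xp;zz=np.cos(tilt)*z+np.sin(tilt)*y;yy=np.cos(tilt)*y-np.sin(tilt)*z
    return np.stack([np.cross(yy,zz),yy,zz],1)
E
python3 - <<'E'
from h import *
from plant import state
T=tool(state());Rm=toolR(1.735)
Rd=T[:3,:3];dl=R.from_matrix(Rd.T@Rm).as_rotvec();Rh=Rd@R.from_rotvec(dl/2).as_matrix()
plan(T,[((.43,-.22,.2),Rh,13),((.511,.216,.2),Rm,13)],-1)
E
```

```text
[[0.0, 0.0, -0.65, -0.58, -0.69, 0.0, -1], [0.0, 0.0, -0.65, -0.54, -0.72, 0.0, -1], [0.0, 0.0, -0.65, -0.49, -0.75, 0.0, -1], [0.0, 0.0, -0.65, -0.45, -0.77, 0.0, -1], [0.0, 0.0, -0.65, -0.41, -0.8, 0.0, -1], [0.0, 0.0, -0.65, -0.36, -0.82, 0.0, -1], [0.0, 0.0, -0.65, -0.31, -0.84, 0.0, -1], [0.0, 0.0, -0.65, -0.27, -0.86, 0.0, -1]]
[[0.0, 0.0, -0.64, -0.22, -0.87, 0.0, -1], [0.0, 0.0, -0.65, -0.17, -0.88, 0.0, -1], [0.0, 0.0, -0.64, -0.11, -0.89, 0.0, -1], [0.0, 0.0, -0.65, -0.07, -0.89, -0.01, -1], [-0.01, 0.0, -0.64, -0.01, -0.89, 0.0, -1], [0.0, 0.0, -0.65, -0.32, -0.79, 0.0, -1], [0.0, 0.0, -0.65, -0.28, -0.81, 0.0, -1], [0.0, 0.0, -0.65, -0.23, -0.82, 0.0, -1]]
[[0.0, 0.0, -0.65, -0.18, -0.83, 0.0, -1], [0.0, 0.0, -0.65, -0.14, -0.84, 0.0, -1], [0.0, 0.0, -0.65, -0.09, -0.85, 0.0, -1], [0.0, 0.0, -0.65, -0.04, -0.85, 0.0, -1], [0.0, 0.0, -0.65, 0.01, -0.85, 0.0, -1], [0.0, 0.0, -0.65, 0.06, -0.85, 0.0, -1], [0.0, 0.0, -0.64, 0.1, -0.85, 0.0, -1], [0.0, 0.0, -0.65, 0.15, -0.84, 0.0, -1]]
[[-0.01, 0.0, -0.64, 0.2, -0.83, 0.0, -1], [0.0, 0.01, -0.65, 0.25, -0.82, 0.01, -1]]
```

carry_out(
  moves=[
    [[0,0,-0.65,-0.58,-0.69,0,-1],[0,0,-0.65,-0.54,-0.72,0,-1],[0,0,-0.65,-0.49,-0.75,0,-1],[0,0,-0.65,-0.45,-0.77,0,-1],[0,0,-0.65,-0.41,-0.8,0,-1],[0,0,-0.65,-0.36,-0.82,0,-1],[0,0,-0.65,-0.31,-0.84,0,-1],[0,0,-0.65,-0.27,-0.86,0,-1]],
  ],
)

```text
time: 0.82
tool_pos: [0.3282, -0.3658, 0.1997]
tool_rot: [-0.0, 0.911, -0.412, -0.0]
contact_force: [1.0, -0.1, 1.2]
gripper_width: -0.002
```

carry_out(
  moves=[
    [[0,0,-0.64,-0.22,-0.87,0,-1],[0,0,-0.65,-0.17,-0.88,0,-1],[0,0,-0.64,-0.11,-0.89,0,-1],[0,0,-0.65,-0.07,-0.89,0,-1],[0,0,-0.64,-0.01,-0.89,0,-1],[0,0,-0.65,-0.32,-0.79,0,-1],[0,0,-0.65,-0.28,-0.81,0,-1],[0,0,-0.65,-0.23,-0.82,0,-1]],
  ],
)

```text
time: 1.48
tool_pos: [0.4488, -0.1183, 0.1997]
tool_rot: [-0.0, 0.98, -0.198, -0.0]
contact_force: [0.9, 0.3, -0.4]
gripper_width: -0.001
```

carry_out(
  moves=[
    [[0,0,-0.65,-0.18,-0.83,0,-1],[0,0,-0.65,-0.14,-0.84,0,-1],[0,0,-0.65,-0.09,-0.85,0,-1],[0,0,-0.65,-0.04,-0.85,0,-1],[0,0,-0.65,0.01,-0.85,0,-1],[0,0,-0.65,0.06,-0.85,0,-1],[0,0,-0.64,0.1,-0.85,0,-1],[0,0,-0.65,0.15,-0.84,0,-1]],
  ],
)

```text
time: 2.15
tool_pos: [0.4983, 0.1499, 0.1997]
tool_rot: [0.0, 1.0, 0.027, -0.0]
contact_force: [1.2, 0.1, -0.9]
gripper_width: 0.002
```

carry_out(
  moves=[
    [[0,0,-0.64,0.2,-0.83,0,-1],[0,0,-0.65,0.25,-0.82,0,-1],[0,0,0,0,0,0,-1],[0,0,0,0,0,0,-1],[0,0,0,0,0,0,-1]],
  ],
)

```text
time: 2.57
tool_pos: [0.5109, 0.2151, 0.1995]
tool_rot: [0.0, 0.997, 0.082, -0.0]
contact_force: [-0.4, -0.5, -0.4]
gripper_width: 0.0
```

Run:
```python
from h import *
from plant import state,grab_frame
s=state();print(s["time"],s["tool_pos"],s["tool_rot"],s["joint_pos"],s["gripper_width"])
f=grab_frame("wrist");pickle.dump((s,f),open("w1.pkl","wb"))
T=tool(s)@f["hand_eye"]
C=np.array([.5237,.1417,0]);th=1.735
W=lambda p:C+np.array([np.cos(th)*p[0]-np.sin(th)*p[1],np.sin(th)*p[0]+np.cos(th)*p[1],p[2]])
im=f["frame"][...,::-1].copy()
cv2.imwrite("pics/w1.png",np.clip(im.astype(float)*1.3,0,255).astype(np.uint8))
for c in [(.095,.042,.012),(.095,-.042,.012),(-.095,-.042,.012),(-.095,.042,.012)]:print(proj(f,W(np.array(c)),T))
```

```text
2.5667 [0.51085445 0.21509501 0.19952192] [ 3.03298845e-04  9.96619875e-01  8.21491610e-02 -4.98697903e-04] [ 2.64487186e-01 -1.14900104e-01  1.77759577e+00 -4.17505943e-04
  1.47998781e+00  1.00041567e-01] 0.0003609075546886393
(np.float64(274.0552137137735), np.float64(147.43786712968645))
(np.float64(354.34762023500497), np.float64(147.48760252861283))
(np.float64(348.558100642955), np.float64(304.0447680376625))
(np.float64(279.40302273998947), np.float64(304.0000599258482))
```

View pics/w1.png

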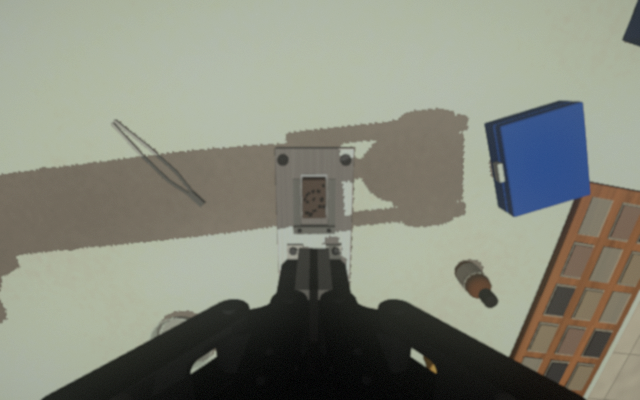

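Run:
```python
from h import *
s,f=pickle.load(open("w1.pkl","rb"))
a=cv2.resize(f["frame"][140:265,260:370],None,fx=6,fy=6,interpolation=cv2.INTER_CUBIC)[:590,:,::-1]
cv2.imwrite("pics/w1z.png",np.clip(a.astype(float)*1.4,0,255).astype(np.uint8))
```

```text
(no output)
```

View pics/w1z.png

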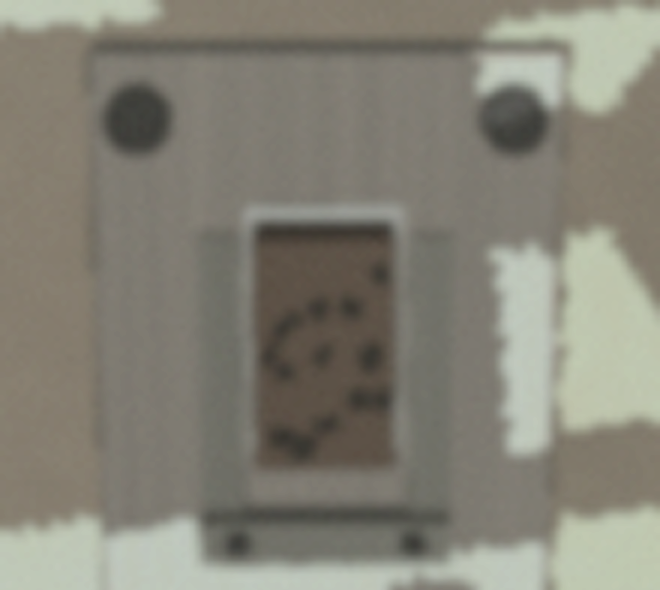

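Run:
```python
from h import *
s,f=pickle.load(open("w1.pkl","rb"));T=tool(s)@f["hand_eye"]
pt=lambda u,v,z:onplane(f,u/6+260-.42,v/6+140-.42,z,T)
P={k:pt(*v) for k,v in dict(fl=(92,50,.012),fr=(567,50,.012),bl=(103,575,.012),br=(549,575,.012),sl=(243,208,.0135),sr=(403,208,.0135),rl=(200,230,.015),rr=(450,230,.015),stl=(203,512,.021),str=(447,512,.021),stbl=(246,520,.012),stbr=(405,520,.012)).items()}
for k in P:print(k,P[k].round(4))
ax=(P["fl"]+P["fr"]-P["bl"]-P["br"])[:2];th=np.arctan2(ax[1],ax[0])
a2=(P["fl"]-P["fr"])[:2];print("yaw",th,"from front edge",np.arctan2(a2[1],a2[0]), np.linalg.norm(a2))
M=(P["fl"]+P["fr"])/2
for t in(1.735,th):
    u=np.array([np.cos(t),np.sin(t)]);n=np.array([-u[1],u[0]])
    print("C",M[:2]-.095*u)
    C=M[:2]-.095*u
    for k in P:print(k,((P[k][:2]-C)@u).round(4),((P[k][:2]-C)@n).round(4))
```

```text
fl [0.4677 0.2282 0.012 ]
fr [0.5494 0.2418 0.012 ]
bl [0.4828 0.1302 0.012 ]
br [0.5657 0.1441 0.012 ]
sl [0.498  0.205  0.0135]
sr [0.526  0.2096 0.0135]
rl [0.4911 0.2001 0.015 ]
rr [0.5348 0.2074 0.015 ]
stl [0.4995 0.1496 0.021 ]
str [0.5433 0.1568 0.021 ]
stbl [0.5077 0.1457 0.012 ]
stbr [0.537  0.1506 0.012 ]
yaw 1.7299658247073233 from front edge -2.9767537830601176 0.08285125998186381
C [0.52408248 0.14128314]
fl 0.095 0.0414
fr 0.095 -0.0414
bl -0.0041 0.0425
br -0.0041 -0.0416
sl 0.0671 0.0153
sr 0.0671 -0.0131
rl 0.0634 0.0229
rr 0.0635 -0.0214
stl 0.0122 0.0229
str 0.0122 -0.0215
stbl 0.007 0.0155
stbr 0.0071 -0.0142
C [0.52361047 0.14120615]
fl 0.0948 0.0414
fr 0.0952 -0.0414
bl -0.0044 0.0421
br -0.0039 -0.0421
sl 0.067 0.0152
sr 0.0672 -0.0132
rl 0.0633 0.0228
rr 0.0636 -0.0216
stl 0.0121 0.0225
str 0.0123 -0.0219
stbl 0.007 0.015
stbr 0.0071 -0.0147
```

```bash
cat >> h.py <<'E'
TH=1.732;C0=np.array([.5232,.1424,0])
U=np.array([np.cos(TH),np.sin(TH),0]);N=np.array([-U[1],U[0],0])
def W(x,z,y=0):return C0+U*x+N*y+np.array([0,0,z])
def toP(p):p=np.array(p)-C0;return np.array([p@U,p@N,p[2]])
E
python3 - <<'E'
from h import *
from plant import state
T=tool(state());t=np.radians(15);Rm=toolR(TH,t)
plan(T,[(W(.1,.045),Rm,6),(W(.09,.0185),Rm,2)],-1)
E
```

```text
[[-0.5, 0.0, 0.0, 0.0, -0.11, 0.64, -1], [-0.5, 0.0, 0.01, 0.0, -0.14, 0.64, -1], [-0.5, 0.0, 0.0, 0.0, -0.17, 0.63, -1], [-0.5, 0.0, 0.01, 0.01, -0.19, 0.63, -1], [-0.5, 0.0, 0.0, 0.0, -0.22, 0.61, -1], [-0.49, 0.0, 0.01, 0.01, -0.26, 0.61, -1], [0.0, 0.0, 0.0, 0.0, 0.04, 0.35, -1], [0.0, 0.0, 0.0, 0.0, 0.03, 0.35, -1]]
```

carry_out(
  moves=[
    [[-0.5,0,0,0,-0.11,0.64,-1],[-0.5,0,0.01,0,-0.14,0.64,-1],[-0.5,0,0,0,-0.17,0.63,-1],[-0.5,0,0.01,0.01,-0.19,0.63,-1],[-0.5,0,0,0,-0.22,0.61,-1],[-0.49,0,0.01,0.01,-0.26,0.61,-1],[0,0,0,0,0,0,-1],[0,0,0,0,0,0,-1]],
  ],
)

```text
time: 3.28
tool_pos: [0.5062, 0.2408, 0.0436]
tool_rot: [0.13, 0.988, 0.08, 0.009]
contact_force: [0.1, 0.1, 0.9]
gripper_width: 0.001
```

Run:
```python
from h import *
from plant import state,grab_frame
s=state();T=tool(s);print(toP(s["tool_pos"]),s["contact_force"])
f=grab_frame("wrist")
cv2.imwrite("pics/w2.png",np.clip(f["frame"][...,::-1].astype(float)*1.4,0,255).astype(np.uint8))
t=np.radians(15);plan(T,[(W(.088,.0185),toolR(TH,t),3)],-1)
```

```text
[0.09984739 0.0009953  0.04363764] [0.09420315 0.08048798 0.92206612]
[[0.0, 0.01, 0.0, 0.01, 0.04, 0.23, -1], [0.0, 0.02, 0.01, 0.01, 0.04, 0.23, -1], [0.0, 0.01, 0.0, 0.01, 0.04, 0.22, -1]]
```

View pics/w2.png

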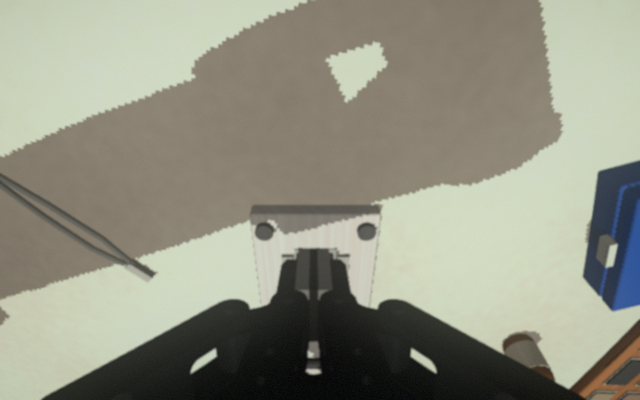

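carry_out(
  moves=[
    [[0,0.01,0,0.01,0.04,0.23,-1],[0,0.02,0.01,0.01,0.04,0.23,-1],[0,0.01,0,0.01,0.04,0.22,-1],[0,0,0,0,0,0,-1],[0,0,0,0,0,0,-1]],
  ],
)

```text
time: 3.75
tool_pos: [0.5104, 0.2299, 0.0197]
tool_rot: [0.13, 0.988, 0.079, 0.012]
contact_force: [-0.4, 0.5, -0.2]
gripper_width: 0.002
```

Run:
```python
from h import *
from plant import state
s=state();T=tool(s);print(toP(s["tool_pos"]),s["contact_force"])
t=np.radians(15);plan(T,[(W(.070,.0185),toolR(TH,t),6)],-1)
```

```text
[ 0.088456   -0.00137678  0.01972601] [-0.37769175  0.52667257 -0.1977789 ]
[[0.0, -0.01, 0.0, -0.01, 0.07, 0.02, -1], [0.0, 0.0, 0.0, 0.0, 0.07, 0.03, -1], [0.0, -0.01, 0.0, -0.01, 0.07, 0.02, -1], [0.0, 0.0, 0.0, 0.0, 0.08, 0.03, -1], [0.0, -0.01, -0.01, -0.01, 0.07, 0.02, -1], [-0.01, 0.0, 0.0, 0.0, 0.08, 0.03, -1]]
```

carry_out(
  moves=[
    [[0,0,0,0,0.07,0.02,-1],[0,0,0,0,0.07,0.02,-1],[0,0,0,0,0.07,0.02,-1],[0,0,0,0,0.07,0.02,-1],[0,0,0,0,0.07,0.02,-1],[0,0,0,0,0.07,0.02,-1],[0,0,0,0,0,0,-1]],
  ],
)

```text
time: 4.33
tool_pos: [0.5136, 0.2131, 0.02]
tool_rot: [0.13, 0.988, 0.08, 0.012]
contact_force: [1.1, 1.0, 1.1]
gripper_width: -0.002
```

carry_out(
  moves=[
    [[0,0,0,0,0.04,0.01,-1],[0,0,0,0,0.04,0.01,-1],[0,0,0,0,0,0,-1]],
  ],
)

```text
time: 4.58
tool_pos: [0.5141, 0.2101, 0.02]
tool_rot: [0.13, 0.988, 0.08, 0.012]
contact_force: [0.3, 0.5, 0.4]
gripper_width: -0.001
```

Run:
```python
from h import *
from plant import state,grab_frame
s=state();print(toP(s["tool_pos"]),s["contact_force"],s["time"])
for n in("scene","top"):
    f=grab_frame(n)
    x,y=(int(v) for v in proj(f,W(.05,.02)));a=f["frame"][y-45:y+45,x-60:x+60,::-1]
    cv2.imwrite(f"pics/p1{n}.png",np.clip(cv2.resize(a,None,fx=6,fy=6,interpolation=cv2.INTER_CUBIC).astype(float)*1.5,0,255).astype(np.uint8))
```

```text
[ 0.06828405 -0.00187418  0.0200118 ] [0.29970074 0.48694618 0.37313092] 4.5833
```

View pics/p1scene.png

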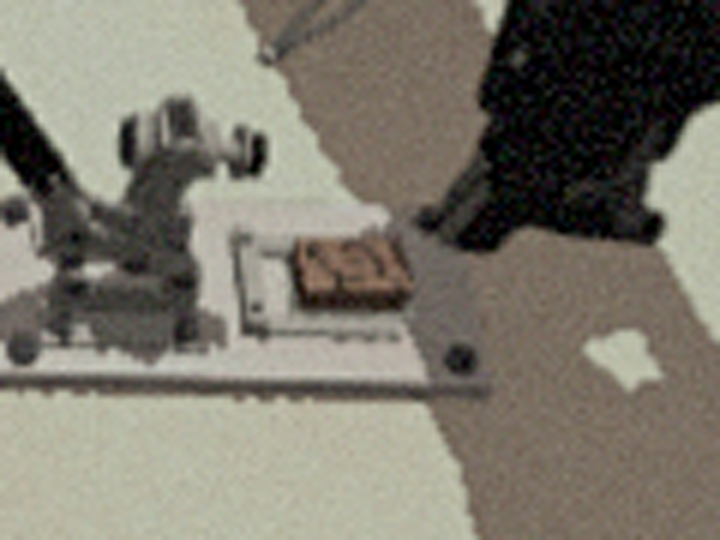

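View pics/p1top.png

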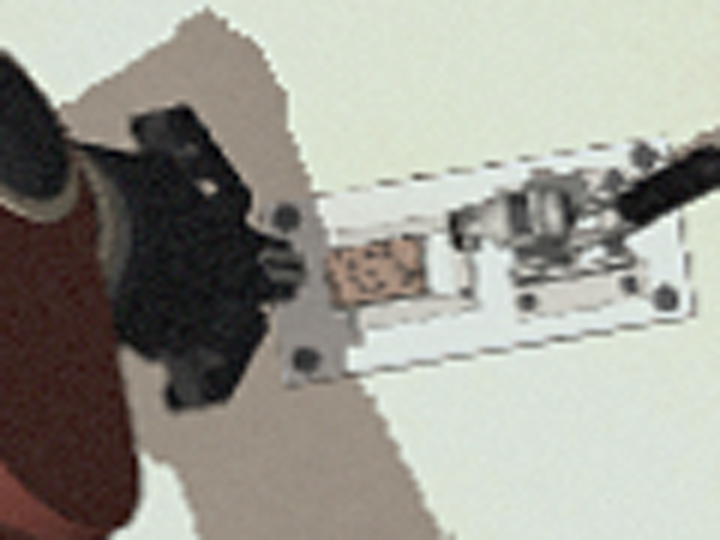

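Run:
```python
from h import *
from plant import state,grab_frame
s=state();T=tool(s)
for n in("scene","top"):
    f=grab_frame(n)
    x,y=(int(v) for v in proj(f,W(.05,.02)));a=f["frame"][y-45:y+45,x-60:x+60,::-1]
    a=np.clip(cv2.resize(a,None,fx=6,fy=6,interpolation=cv2.INTER_CUBIC).astype(float)*1.5,0,255).astype(np.uint8)
    def pr(p,c):
        u,v=proj(f,T[:3,3]+T[:3,:3]@np.array(p));cv2.circle(a,(int((u-x+60+.5)*6),int((v-y+45+.5)*6)),3,c,-1)
    pr((0,0,0),(0,0,255));pr((0,.011,0),(0,255,0));pr((0,-.011,0),(255,0,0));pr((0,0,-.0187),(0,255,255));pr((0,0,-.072),(255,0,255))
    cv2.imwrite(f"pics/p2{n}.png",a[:,200:] if 0 else a)
a=cv2.imread("pics/p2scene.png");b=cv2.imread("pics/p2top.png")
cv2.imwrite("pics/p2.png",np.hstack([a[100:450,350:700],b[100:450,50:500]]))
```

```text
(no output)
```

View pics/p2.png

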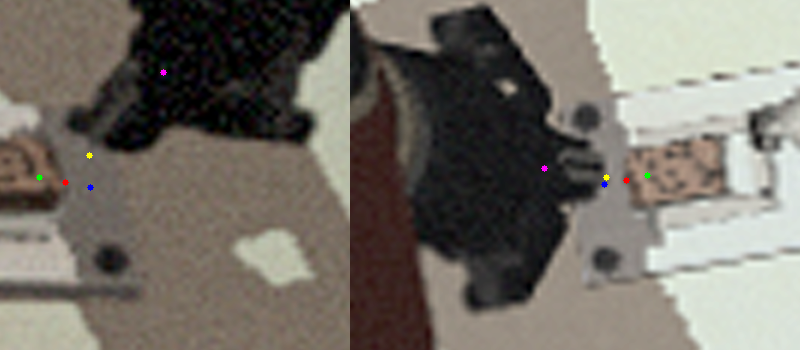

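Run:
```python
from h import *
from plant import state,grab_frame
s=state();T=tool(s);print(s["gripper_width"])
def cloud(f,n):
    H=f["hand_eye"] if n=="wrist" else np.linalg.inv(T)@f["world_from_camera"]
    z=f["z_map"];v,u=np.mgrid[0:400,0:640];K=f["K"]
    pts=cv2.undistortPoints(np.stack([u.ravel(),v.ravel()],1).astype(np.float64)[:,None],K,np.array([f["k1"],0,0,0,0]))[:,0]
    P=np.c_[pts*z.ravel()[:,None],z.ravel()];ok=z.ravel()>0
    return (P[ok]@H[:3,:3].T+H[:3,3]),np.c_[u.ravel(),v.ravel()][ok]
for n in("wrist","scene","top"):
    f=grab_frame(n);P,uv=cloud(f,n)
    m=(abs(P[:,0])<.012)&(abs(P[:,1])<.03)&(P[:,2]<.0)&(P[:,2]>-.12)
    Q=P[m];print(n,len(Q))
    for a in np.arange(-.12,.0,.01):
        q=Q[(Q[:,2]>=a)&(Q[:,2]<a+.01)]
        if len(q):print(round(a,3),len(q),q.min(0).round(3),q.max(0).round(3))
    if n=="wrist":
        for v in range(225,300,8):print(v,f["z_map"][v,295:335:6].round(3))
        cv2.imwrite("pics/w3.png",np.clip(cv2.resize(f["frame"][200:330,240:390,::-1],None,fx=4,fy=4).astype(float)*2,0,255).astype(np.uint8))
```

```text
-0.0032808341301219183
wrist 12251
-0.12 3087 [-0.012 -0.018 -0.12 ] [ 0.012 -0.009 -0.11 ]
-0.11 2516 [-0.012 -0.018 -0.11 ] [ 0.012 -0.005 -0.1  ]
-0.1 780 [-0.012 -0.018 -0.1  ] [ 0.012 -0.    -0.09 ]
-0.09 1610 [-0.012 -0.013 -0.09 ] [ 0.012  0.012 -0.08 ]
-0.08 1351 [-0.012 -0.014 -0.08 ] [ 0.012  0.013 -0.07 ]
-0.07 1149 [-0.012 -0.012 -0.07 ] [ 0.012  0.012 -0.06 ]
-0.06 774 [-0.012 -0.012 -0.06 ] [ 0.012 -0.006 -0.05 ]
-0.05 623 [-0.012 -0.012 -0.05 ] [ 0.012 -0.006 -0.04 ]
-0.04 165 [-0.012 -0.011 -0.04 ] [ 0.012 -0.006 -0.035]
-0.01 196 [-0.012  0.004 -0.009] [ 0.01   0.009 -0.   ]
225 [0.193 0.194 0.194 0.194 0.193 0.194 0.194]
233 [0.197 0.195 0.197 0.196 0.196 0.197 0.196]
241 [0.194 0.194 0.194 0.194 0.193 0.192 0.194]
249 [0.187 0.151 0.151 0.152 0.151 0.15  0.187]
257 [0.183 0.143 0.143 0.142 0.143 0.142 0.183]
265 [0.145 0.136 0.137 0.137 0.136 0.137 0.146]
273 [0.138 0.131 0.131 0.131 0.131 0.13  0.131]
281 [0.133 0.124 0.126 0.126 0.125 0.124 0.125]
289 [0.121 0.121 0.119 0.12  0.12  0.119 0.12 ]
297 [0.111 0.114 0.114 0.121 0.122 0.113 0.112]
scene 334
-0.12 28 [-
[... 448 characters left out ...]
001 -0.04 ] [ 0.011  0.012 -0.033]
-0.01 104 [-0.011 -0.024 -0.01 ] [ 0.012  0.03  -0.   ]
top 213
-0.12 22 [-0.01   0.008 -0.12 ] [ 0.012  0.017 -0.11 ]
-0.11 16 [-0.012  0.006 -0.107] [ 0.011  0.018 -0.101]
-0.1 4 [-0.01   0.008 -0.1  ] [ 0.01   0.012 -0.09 ]
-0.09 27 [-0.01  -0.006 -0.089] [ 0.01   0.013 -0.08 ]
-0.08 13 [-0.01   0.004 -0.08 ] [ 0.011  0.013 -0.073]
-0.07 16 [-0.01   0.006 -0.07 ] [ 0.011  0.013 -0.061]
-0.06 16 [-0.012  0.005 -0.06 ] [ 0.011  0.012 -0.05 ]
-0.05 17 [-0.012  0.003 -0.048] [ 0.01   0.011 -0.04 ]
-0.04 6 [-0.011  0.005 -0.039] [ 0.007  0.01  -0.036]
-0.02 12 [-0.01   0.007 -0.012] [ 0.009  0.017 -0.01 ]
-0.01 64 [-0.011 -0.024 -0.01 ] [ 0.011  0.03  -0.001]
```

View pics/w3.png

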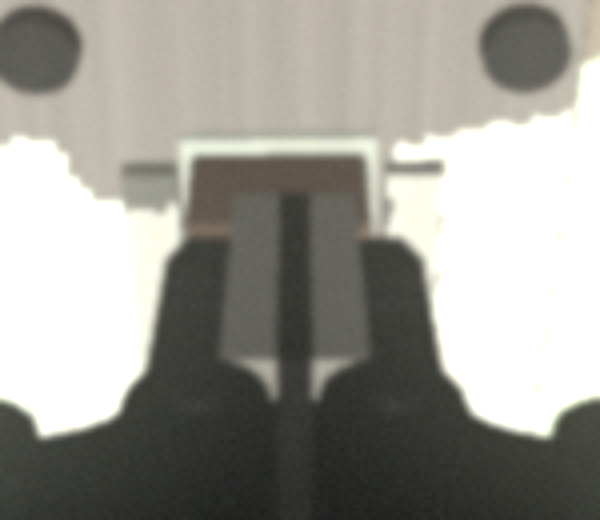

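```bash
cat >> h.py <<'E'
TL=.0345
def tipW(x,z,tilt,y=0):
    Rm=toolR(TH,tilt);return W(x,z,y)+Rm[:,2]*TL,Rm
def tipnow(s):
    T=tool(s);return toP(T[:3,3]-T[:3,2]*TL)
E
python3 - <<'E'
from h import *
from plant import state
s=state();T=tool(s);t=np.radians(15);print(tipnow(s))
p1,Rm=tipW(.09,.05,t);p2,_=tipW(.09,.0195,t)
plan(T,[(p1,Rm,3),(p2,Rm,6)],-1)
E
```

```text
[ 0.07748105 -0.0017529   0.05332442]
[[0.0, -0.02, 0.0, -0.02, -0.11, 0.0, -1], [-0.01, -0.01, 0.0, -0.01, -0.11, 0.0, -1], [0.0, -0.02, 0.0, -0.02, -0.1, 0.0, -1], [0.0, 0.0, 0.0, 0.0, -0.03, 0.12, -1], [0.0, 0.0, 0.0, 0.0, -0.03, 0.12, -1], [0.0, 0.0, 0.0, 0.0, -0.04, 0.12, -1], [0.0, 0.0, 0.0, 0.0, -0.03, 0.13, -1], [0.0, 0.0, 0.0, 0.0, -0.04, 0.12, -1]]
[[0.0, 0.0, 0.0, 0.0, -0.03, 0.13, -1]]
```

carry_out(
  moves=[
    [[0,-0.02,0,-0.02,-0.11,0,-1],[0,-0.01,0,-0.01,-0.11,0,-1],[0,-0.02,0,-0.02,-0.1,0,-1],[0,0,0,0,-0.03,0.12,-1],[0,0,0,0,-0.03,0.12,-1],[0,0,0,0,-0.04,0.12,-1],[0,0,0,0,0,0,-1]],
  ],
)

```text
time: 5.52
tool_pos: [0.5089, 0.2219, -0.0]
tool_rot: [0.13, 0.988, 0.08, 0.009]
contact_force: [-0.2, -0.1, 0.1]
gripper_width: 0.0
```

carry_out(
  moves=[
    [[0,0,0,0,-0.03,0.12,-1],[0,0,0,0,-0.03,0.12,-1],[0,0,0,0,0,0,-1],[0,0,0,0,0,0,-1]],
  ],
)

```text
time: 5.85
tool_pos: [0.5098, 0.2219, -0.0087]
tool_rot: [0.13, 0.988, 0.08, 0.01]
contact_force: [0.3, 0.1, 0.4]
gripper_width: 0.002
```

```bash
cat > look.py <<'E'
from h import *
from plant import state,grab_frame
import sys
s=state();print(s["time"],"tip",tipnow(s).round(4),s["contact_force"].round(2))
tag=sys.argv[1];cx,cz=float(sys.argv[2]),float(sys.argv[3]);o=[]
for n in("scene","top"):
    f=grab_frame(n)
    x,y=(int(v) for v in proj(f,W(cx,cz)));a=f["frame"][y-40:y+40,x-33:x+33,::-1]
    o.append(np.clip(cv2.resize(a,None,fx=6,fy=6,interpolation=cv2.INTER_CUBIC).astype(float)*1.5,0,255).astype(np.uint8))
cv2.imwrite(f"pics/{tag}.png",np.hstack(o))
E
python3 look.py l1 .06 .02
```

```text
5.85 tip [0.0896 0.0004 0.0247] [0.25 0.1  0.37]
```

View pics/l1.png

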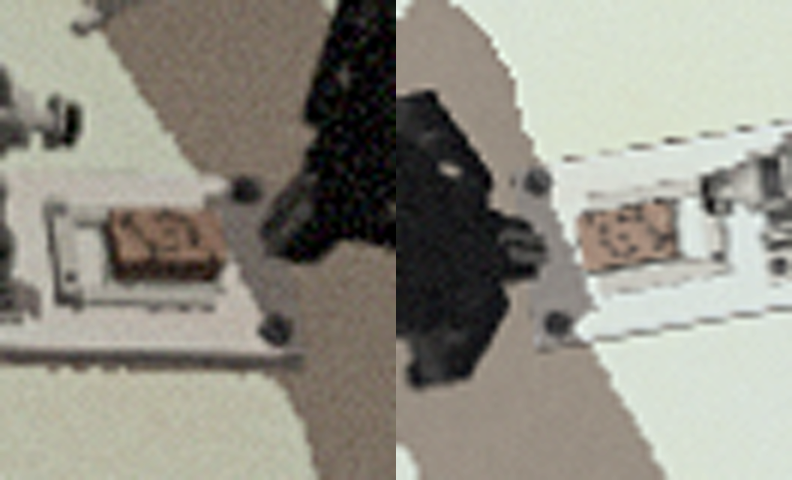

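carry_out(
  moves=[
    [[0,0,0,0,-0.03,0.11,-1],[0,0,0,0,0.07,0.02,-1],[0,0,0,0,0.07,0.02,-1],[0,0,0,0,0.07,0.02,-1],[0,0,0,0,0.07,0.02,-1],[0,0,0,0,0.07,0.02,-1],[0,0,0,0,0,0,-1]],
  ],
)

```text
time: 6.53
tool_pos: [0.5126, 0.2073, -0.0129]
tool_rot: [0.13, 0.988, 0.079, 0.01]
contact_force: [0.3, 0.3, 0.3]
gripper_width: 0.001
```

```bash
python3 look.py l2 .06 .02
```

```text
6.5333 tip [0.0747 0.0001 0.0205] [0.29 0.35 0.35]
```

View pics/l2.png

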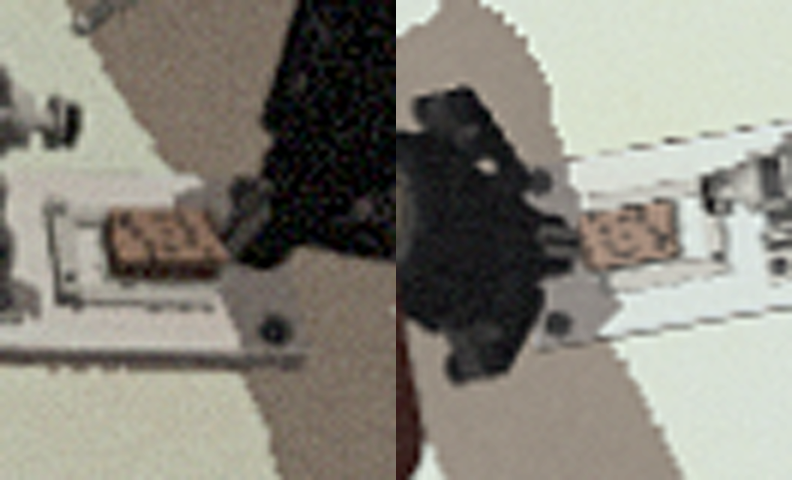

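Fingers now just at the billet's front face (scene ~ (235,225)), the billet unmoved. Push on 7 mm, then in small steps.

carry_out(
  moves=[
    [[0,0,0,0,0.05,0.013,-1],[0,0,0,0,0.05,0.013,-1],[0,0,0,0,0.05,0.013,-1],[0,0,0,0,0,0,-1]],
  ],
)

```text
time: 6.97
tool_pos: [0.5135, 0.2014, -0.0129]
tool_rot: [0.13, 0.988, 0.08, 0.01]
contact_force: [0.3, 0.4, -0.8]
gripper_width: 0.005
```

carry_out(
  moves=[
    [[0,0,0,0,0.025,0.007,-1],[0,0,0,0,0,0,-1]],
  ],
)

```text
time: 7.13
tool_pos: [0.5136, 0.2006, -0.0129]
tool_rot: [0.13, 0.988, 0.08, 0.01]
contact_force: [-0.6, 0.1, -0.5]
gripper_width: 0.005
```

```bash
python3 look.py l3 .05 .02
```

```text
7.1333 tip [0.0679 0.0001 0.0204] [-0.64  0.08 -0.46]
```

View pics/l3.png

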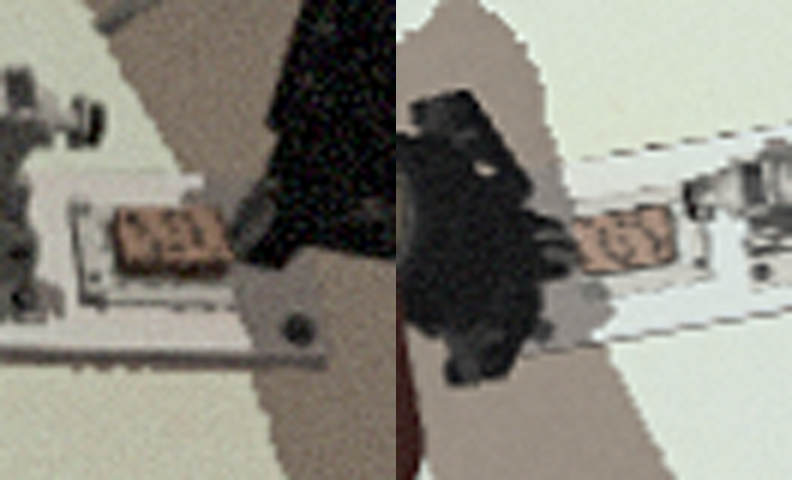

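carry_out(
  moves=[
    [[0,0,0,0,0.03,0.008,-1],[0,0,0,0,0.03,0.008,-1],[0,0,0,0,0,0,-1]],
  ],
)

```text
time: 7.48
tool_pos: [0.514, 0.1981, -0.0129]
tool_rot: [0.13, 0.988, 0.08, 0.01]
contact_force: [-0.1, 0.3, 0.5]
gripper_width: 0.002
```

carry_out(
  moves=[
    [[0,0,0,0,0.025,0.007,-1],[0,0,0,0,0,0,-1],[0,0,0,0,0,0,-1]],
  ],
)

```text
time: 7.73
tool_pos: [0.5141, 0.1971, -0.013]
tool_rot: [0.13, 0.988, 0.08, 0.01]
contact_force: [-0.2, -0.1, 0.2]
gripper_width: 0.003
```

```bash
python3 look.py l4 .05 .02
```

```text
7.7333 tip [0.0644 0.0001 0.0204] [-0.19 -0.11  0.25]
```

View pics/l4.png

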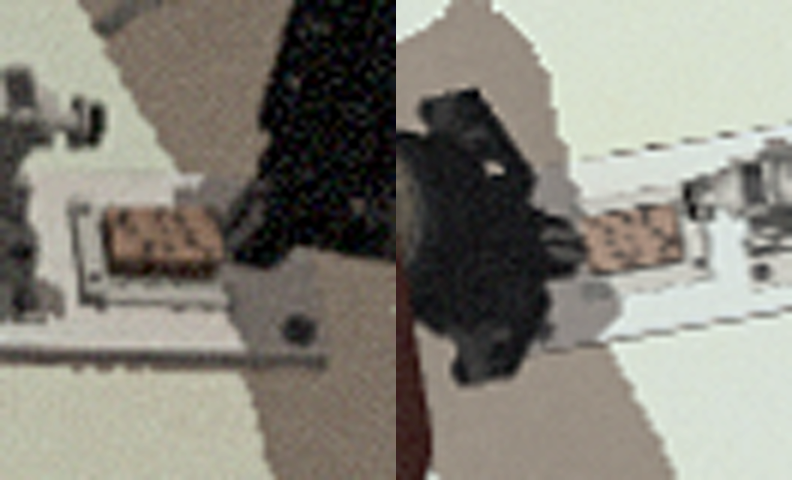

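carry_out(
  moves=[
    [[0,0,0,0,0.025,0.007,-1],[0,0,0,0,0,0,-1]],
  ],
)

```text
time: 8.0
tool_pos: [0.5143, 0.1964, -0.013]
tool_rot: [0.129, 0.988, 0.08, 0.01]
contact_force: [0.2, 1.7, 0.7]
gripper_width: 0.006
```

carry_out(
  moves=[
    [[0,0,0,0,0.025,0.007,-1],[0,0,0,0,0,0,-1]],
  ],
)

```text
time: 8.17
tool_pos: [0.5145, 0.1962, -0.0128]
tool_rot: [0.129, 0.988, 0.079, 0.011]
contact_force: [-1.5, 4.4, 0.7]
gripper_width: -0.0
```

carry_out(
  moves=[
    [[0,0,0,0,0.025,0.007,-1],[0,0,0,0,0,0,-1]],
  ],
)

```text
time: 8.33
tool_pos: [0.5147, 0.1961, -0.0127]
tool_rot: [0.128, 0.989, 0.079, 0.011]
contact_force: [-1.1, 7.3, 1.2]
gripper_width: -0.0
```

```bash
python3 look.py l5 .05 .02
```

```text
8.3333 tip [ 0.0631 -0.0002  0.0207] [-1.14  7.31  1.21]
```

View pics/l5.png

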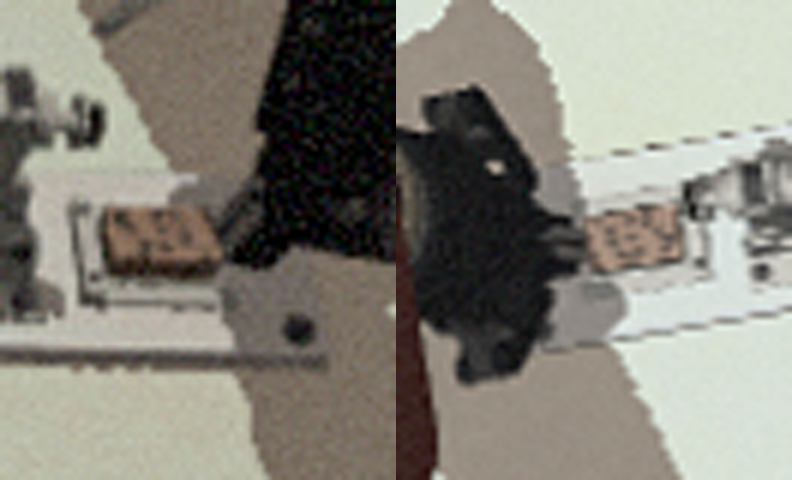

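carry_out(
  moves=[
    [[0,0,0,0,-0.1,-0.027,-1],[0,0,0,0,-0.2,-0.05,-1],[0,0,0,0,-0.3,-0.08,-1],[0,0,0,0,-0.1,-0.6,-1],[0,0,0,0,0.1,-0.9,-1],[0,0,0,0,0.15,-0.95,-1],[0,0,0,0,0.15,-0.95,-1],[0,0,0,0,0.15,-0.9,-1]],
  ],
)

```text
time: 9.1
tool_pos: [0.506, 0.2462, 0.1597]
tool_rot: [0.13, 0.988, 0.08, 0.011]
contact_force: [0.4, 0.4, 0.9]
gripper_width: 0.004
```

Run:
```python
from h import *
from plant import state
s=state();T=tool(s);print(tipnow(s),s["contact_force"])
plan(T,[(W(.075,.2),toolR(TH),4)],-1)
```

```text
[0.11411712 0.0002853  0.19299877] [0.37035648 0.3939616  0.85222927]
[[0.75, 0.0, 0.0, 0.0, 0.25, -0.19, -1], [0.75, 0.0, 0.0, 0.0, 0.23, -0.21, -1], [0.75, 0.0, 0.0, 0.0, 0.22, -0.23, -1], [0.74, 0.0, 0.0, 0.01, 0.21, -0.24, -1]]
```

carry_out(
  moves=[
    [[0.75,0,0,0,0.25,-0.19,-1],[0.75,0,0,0,0.23,-0.21,-1],[0.75,0,0,0,0.22,-0.23,-1],[0.74,0,0,0.01,0.21,-0.24,-1],[0,0,0,0,0,0,-1],[0,0,0,0,0,0,-1]],
  ],
)

```text
time: 9.6
tool_pos: [0.5122, 0.215, 0.1987]
tool_rot: [0.0, 0.997, 0.079, 0.001]
contact_force: [0.9, 0.3, -0.8]
gripper_width: -0.001
```

Run:
```python
from h import *
from plant import state,grab_frame
s=state();f=grab_frame("wrist");print(s["time"],toP(s["tool_pos"]))
pickle.dump((s,f),open("w4.pkl","wb"))
a=cv2.resize(f["frame"][140:240,260:370],None,fx=6,fy=6,interpolation=cv2.INTER_CUBIC)[...,::-1]
cv2.imwrite("pics/w4z.png",np.clip(a.astype(float)*1.4,0,255).astype(np.uint8))
f=grab_frame("scene");x,y=(int(v) for v in proj(f,W(-.05,.08)))
a=cv2.resize(f["frame"][y-45:y+45,x-60:x+60],None,fx=6,fy=6,interpolation=cv2.INTER_CUBIC)[...,::-1].copy()
def L(p,q,c):
    e=[proj(f,W(*k)) for k in(p,q)];cv2.line(a,*[(int((u-x+60+.5)*6),int((v-y+45+.5)*6)) for u,v in e],c,1)
L((-.113,.157),(-.078,.082),(0,0,255));L((-.133,.145),(-.0825,.079),(0,255,0));L((-.145,.135),(-.087,.076),(255,0,0))
cv2.imwrite("pics/lev.png",np.clip(a.astype(float)*1.4,0,255).astype(np.uint8))
```

```text
9.6 [ 0.07343992 -0.00077171  0.19874133]
```

View pics/w4z.png

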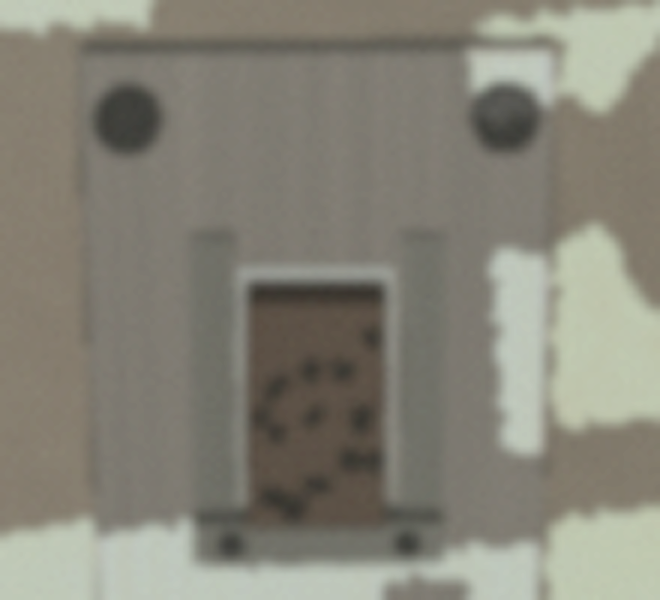

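View pics/lev.png

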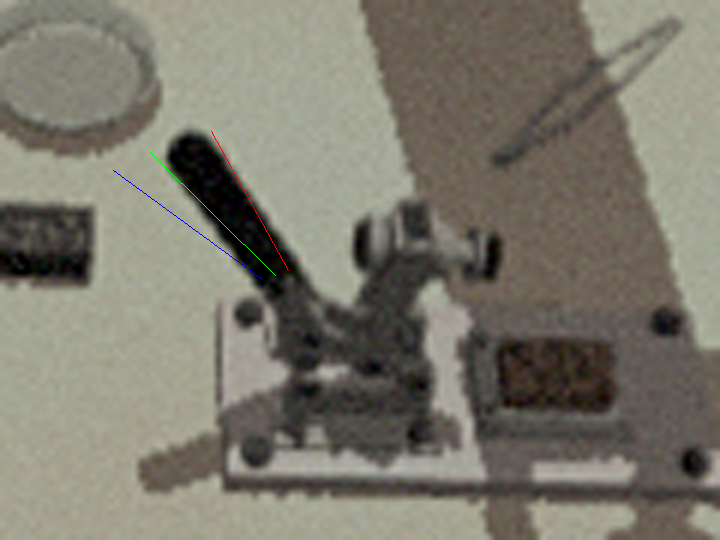

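```bash
cat >> h.py <<'E'
J=np.array([2.15,2.0,1.8,1.4,1.0,.4,0,-.155])[::-1]
EX=np.array([-113,-133,-145,-155,-157,-159,-159,-158])[::-1]/1e3
EZ=np.array([157,145,135,118,102,75,52,42])[::-1]/1e3
ES=np.radians([65,54,45,34,26,14,4,0])[::-1]
def tipfor(j,lead,a=.025):
    x,z,s=np.interp(j,J,EX),np.interp(j,J,EZ),np.interp(j,J,ES)
    r=.009-lead
    return x+a*np.cos(s)+r*np.sin(s)+.011, z-a*np.sin(s)+r*np.cos(s)
E
python3 - <<'E'
from h import *
from plant import state
s=state();T=tool(s);print(tipnow(s))
wp=[tipW(-.07,.2,0)+(5,),tipW(-.075,.15,0)+(2,),tipW(-.078,.137,0)+(1,)]
plan(T,wp,-1)
for j in(2.07,1.9,1.6,1.2,.8,.4,.2,0,-.1):print(j,np.round(tipfor(j,.003),4))
E
```

```text
[7.45618039e-02 1.15190083e-04 2.31561979e-01]
[[0.0, 0.0, 0.0, 0.0, 0.72, 0.16, -1], [0.0, 0.01, 0.0, 0.0, 0.72, 0.16, -1], [0.0, 0.0, 0.0, 0.0, 0.72, 0.16, -1], [0.0, 0.01, 0.0, 0.0, 0.73, 0.16, -1], [0.01, 0.0, 0.0, 0.0, 0.72, 0.15, -1], [0.0, 0.0, 0.0, 0.0, 0.06, 0.63, -1], [0.0, 0.0, 0.0, 0.01, 0.07, 0.62, -1], [0.0, 0.0, 0.0, 0.0, 0.07, 0.33, -1]]
2.07 [-0.0947  0.1322]
1.9 [-0.1072  0.1249]
1.6 [-0.1159  0.1152]
1.2 [-0.1203  0.1027]
0.8 [-0.1212  0.0892]
0.4 [-0.1223  0.0748]
0.2 [-0.1224  0.0655]
0 [-0.1226  0.0562]
-0.1 [-0.1222  0.0509]
```

carry_out(
  moves=[
    [[0,0,0,0,0.72,0.16,-1],[0,0.01,0,0,0.72,0.16,-1],[0,0,0,0,0.72,0.16,-1],[0,0.01,0,0,0.73,0.16,-1],[0.01,0,0,0,0.72,0.15,-1],[0,0,0,0,0.06,0.6,-1],[0,0,0,0,0.07,0.6,-1],[0,0,0,0,0,0,-1]],
  ],
)

```text
time: 10.37
tool_pos: [0.5314, 0.0681, 0.1117]
tool_rot: [-0.001, 0.997, 0.08, -0.005]
contact_force: [0.4, 0.3, -0.7]
gripper_width: 0.003
```

```bash
python3 look.py l6 -.09 .12
python3 - <<'E'
from h import *
from plant import state
T=tool(state())
js=[2.07,1.95,1.8,1.6,1.4,1.2,1.0,.8]
wp=[tipW(-.076,.137,0)+(1,)]+[tipW(*tipfor(j,.003),0)+(n,) for j,n in zip(js,[2]+[1]*7)]
plan(T,wp,-1)
E
```

```text
10.3667 tip [-0.0747  0.0035  0.1462] [ 0.37  0.29 -0.71]
[[-0.02, 0.03, 0.01, 0.02, 0.04, 0.35, -1], [0.0, 0.0, 0.0, 0.0, 0.23, 0.06, -1], [0.0, 0.0, 0.0, 0.0, 0.24, 0.06, -1], [0.0, 0.0, 0.0, 0.0, 0.25, 0.15, -1], [0.0, 0.0, 0.0, 0.0, 0.18, 0.12, -1], [0.0, 0.0, 0.0, 0.0, 0.1, 0.16, -1], [0.0, 0.0, 0.0, 0.0, 0.1, 0.15, -1], [0.0, 0.0, 0.0, 0.0, 0.01, 0.16, -1]]
[[0.0, 0.0, 0.0, 0.0, 0.01, 0.16, -1], [0.0, 0.0, 0.0, 0.0, 0.01, 0.18, -1]]
```

View pics/l6.png

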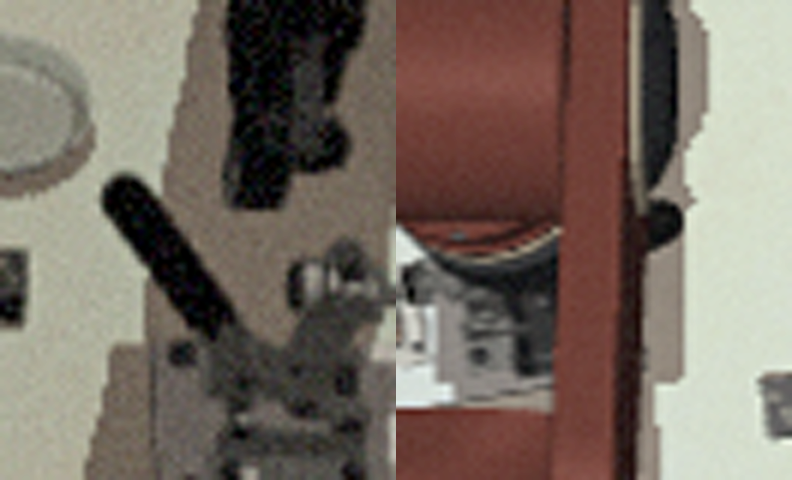

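carry_out(
  moves=[
    [[-0.02,0.03,0.01,0.07,0.04,0.3,-1],[0,0,0,0,0.23,0.06,-1],[0,0,0,0,0.24,0.06,-1],[0,0,0,0,0.25,0.15,-1],[0,0,0,0,0.18,0.12,-1],[0,0,0,0,0,0,-1]],
  ],
)

```text
time: 10.97
tool_pos: [0.5443, 0.0294, 0.0899]
tool_rot: [0.001, 0.997, 0.079, 0.002]
contact_force: [-0.3, -0.4, 0.7]
gripper_width: 0.004
```

```bash
python3 look.py l7 -.09 .12
python3 - <<'E'
from h import *
from plant import state
T=tool(state())
js=[1.6,1.4,1.2,1.0,.8,.6,.45]
plan(T,[tipW(*tipfor(j,.003),0)+(1,) for j in js],-1)
E
```

```text
10.9667 tip [-0.1148 -0.0026  0.1244] [-0.34 -0.43  0.7 ]
[[0.02, -0.04, -0.03, -0.08, 0.04, 0.25, -1], [0.0, 0.0, 0.0, 0.0, 0.1, 0.16, -1], [0.0, 0.0, 0.0, 0.0, 0.01, 0.15, -1], [0.0, 0.0, 0.0, 0.0, 0.02, 0.16, -1], [0.0, 0.0, 0.0, 0.0, 0.0, 0.18, -1], [0.0, 0.0, 0.0, 0.0, 0.02, 0.18, -1], [0.0, 0.0, 0.0, 0.0, 0.01, 0.14, -1]]
```

View pics/l7.png

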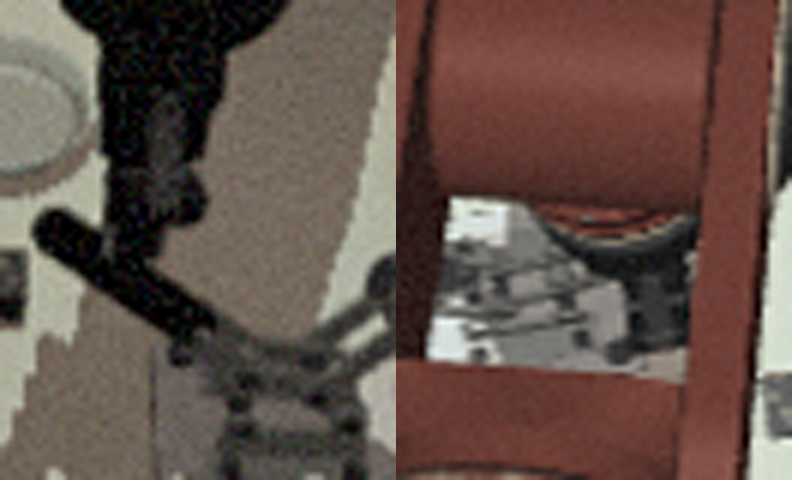

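carry_out(
  moves=[
    [[0,-0.02,0,-0.07,0.04,0.2,-1],[0,0,0,0,0.08,0.16,-1],[0,0,0,0,0.01,0.15,-1],[0,0,0,0,0.02,0.16,-1],[0,0,0,0,0,0.18,-1],[0,0,0,0,0.02,0.18,-1],[0,0,0,0,0,0,-1]],
  ],
)

```text
time: 11.65
tool_pos: [0.5421, 0.0239, 0.0481]
tool_rot: [0.0, 0.997, 0.08, 0.0]
contact_force: [0.7, 0.1, 1.4]
gripper_width: 0.003
```

```bash
python3 look.py l8 -.07 .08
python3 - <<'E'
from h import *
from plant import state
T=tool(state())
js=[.45,.3,.2,.1,0,-.1]
plan(T,[tipW(*tipfor(j,.004),0)+(1,) for j in js],-1)
E
```

```text
11.65 tip [-0.12    0.0004  0.0826] [0.69 0.14 1.41]
[[0.0, 0.0, -0.01, 0.01, 0.06, 0.19, -1], [0.0, 0.0, 0.0, 0.0, 0.0, 0.16, -1], [0.0, 0.0, 0.0, 0.0, 0.01, 0.11, -1], [0.0, 0.0, 0.0, 0.0, 0.0, 0.12, -1], [0.0, 0.0, 0.0, 0.0, 0.0, 0.12, -1], [0.0, 0.0, 0.0, 0.0, -0.01, 0.13, -1]]
```

View pics/l8.png

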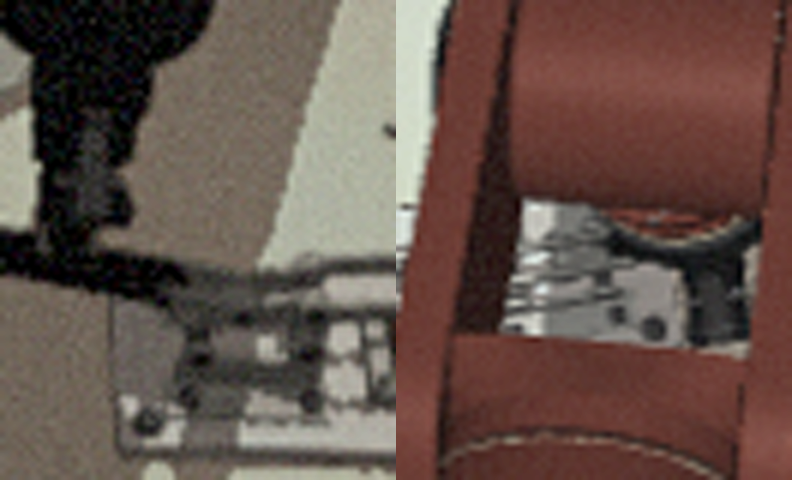

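```bash
python3 look.py l9 .03 .04
```

```text
11.75 tip [-0.1199  0.0005  0.0831] [-0.37 -0.02  1.38]
```

View pics/l9.png

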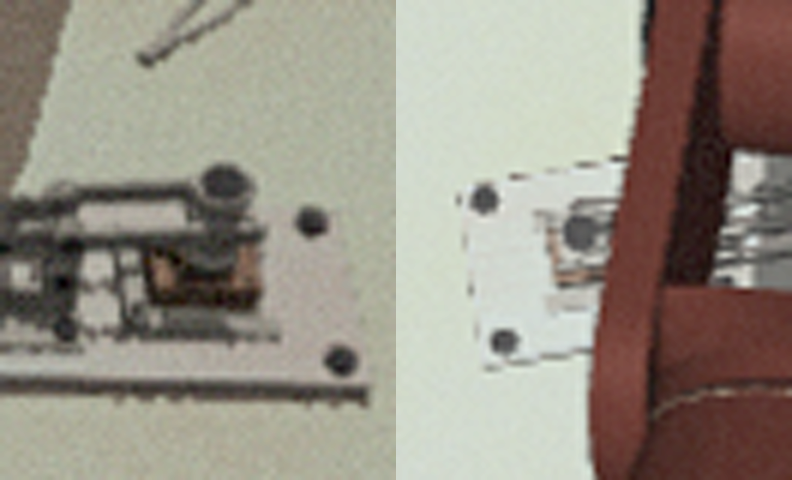

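Billet is home in the channel, the arm nearly down on it. Now the closing push.

carry_out(
  moves=[
    [[0,0,0,0,0.05,0.18,-1],[0,0,0,0,0,0.17,-1],[0,0,0,0,0,0.12,-1],[0,0,0,0,0,0.12,-1],[0,0,0,0,0,0.13,-1],[0,0,0,0,0,0.13,-1],[0,0,0,0,0,0,-1]],
  ],
)

```text
time: 12.43
tool_pos: [0.5442, 0.0219, 0.0174]
tool_rot: [0.0, 0.997, 0.08, 0.001]
contact_force: [-5.9, 1.0, 14.0]
gripper_width: -0.001
```

```bash
python3 look.py l10 -.07 .06
```

```text
12.4333 tip [-0.1223 -0.0013  0.0519] [-5.9   0.97 14.  ]
```

View pics/l10.png

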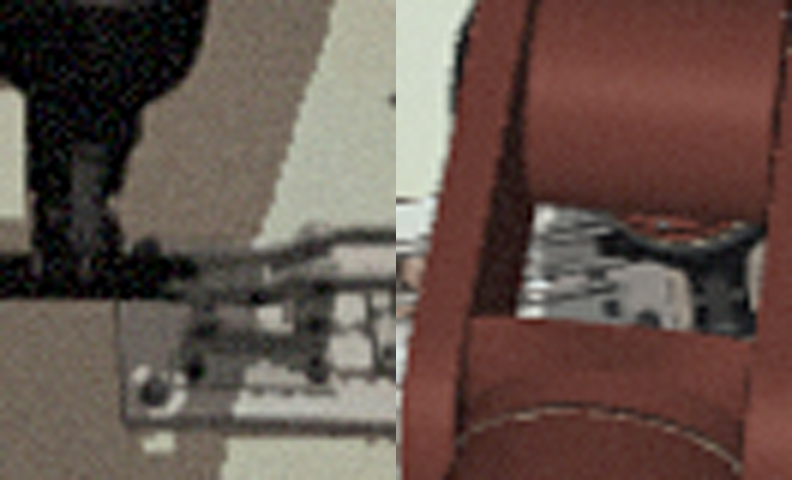

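carry_out(
  moves=[
    [[0,0,0,0,0,-0.1,-1],[0,0,0,0,0,-0.3,-1],[0,0,0,0,0,-0.7,-1],[0,0,0,0,0,-0.9,-1],[0,0,0,0,-0.6,-0.7,-1],[0,0,0,0,-0.8,-0.4,-1],[0,0,0,0,-0.8,0,-1],[0,0,0,0,-0.8,0,-1]],
  ],
)

```text
time: 13.2
tool_pos: [0.5248, 0.1416, 0.1419]
tool_rot: [0.0, 0.997, 0.079, 0.003]
contact_force: [0.5, 0.7, 0.1]
gripper_width: -0.002
```

carry_out(
  moves=[
    [[0,0,0,0,-0.8,0,-1],[0,0,0,0,-0.8,0,-1],[0,0,0,0,-0.8,0,-1],[0,0,0,0,0,0,-1],[0,0,0,0,0,0,-1]],
  ],
)

```text
time: 13.62
tool_pos: [0.508, 0.2364, 0.1392]
tool_rot: [0.001, 0.997, 0.081, 0.001]
contact_force: [0.3, -1.0, -0.3]
gripper_width: -0.006
```

```bash
python3 look.py l11 .03 .04;python3 - <<'E'
from h import *
from plant import grab_frame
f=grab_frame("scene");a=cv2.resize(f["frame"][150:280,190:460,::-1],None,fx=2.9,fy=2.9,interpolation=cv2.INTER_CUBIC)
def L(p,q,c):
    e=[proj(f,W(*k)) for k in(p,q)];cv2.line(a,*[(int((u-190+.5)*2.9),int((v-150+.5)*2.9)) for u,v in e],c,1)
L((-.158,.051),(-.1,.051),(0,0,255))
cv2.imwrite("pics/fin.png",np.clip(a.astype(float)*1.5,0,255).astype(np.uint8))
E
```

```text
13.6167 tip [ 0.0952 -0.      0.1737] [ 0.35 -0.96 -0.26]
```

View pics/l11.png

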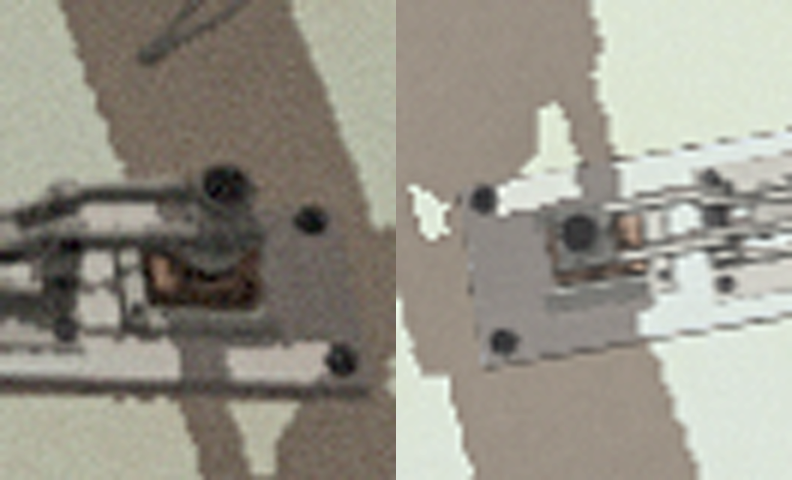

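View pics/fin.png

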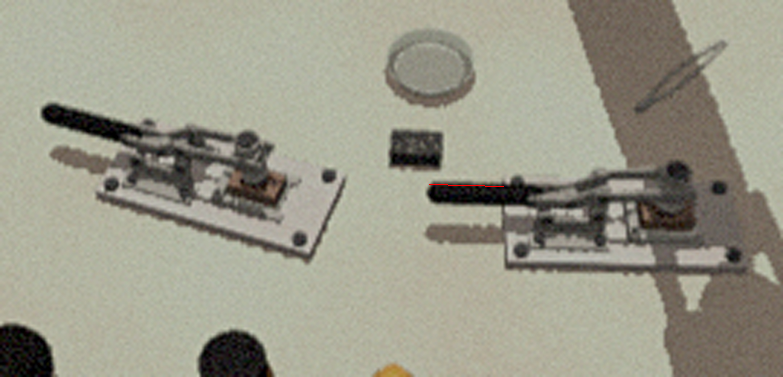

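Run:
```python
from h import *
from plant import state,grab_frame
s=state();f=grab_frame("wrist");T=tool(s)@f["hand_eye"]
for p in((.056,.0135,.014),(.056,.0135,-.014),(.062,.015,.022),(.01,.021,0)):print(p,np.round(proj(f,W(*p),T),1))
u,v=(int(k) for k in proj(f,W(.05,.015),T))
a=f["frame"][v-50:v+50,u-65:u+65,::-1].copy()
a=cv2.resize(a,None,fx=6,fy=6,interpolation=cv2.INTER_CUBIC)
for p in((.056,.0135,.014),(.056,.0135,-.014)):
    x,y=proj(f,W(*p),T);cv2.circle(a,(int((x-u+65.5)*6),int((y-v+50.5)*6)),3,(0,0,255),1)
cv2.imwrite("pics/w5.png",np.clip(a.astype(float)*1.5,0,255).astype(np.uint8))
```

```text
(0.056, 0.0135, 0.014) [297.6 219.8]
(0.056, 0.0135, -0.014) [327.9 219.8]
(0.062, 0.015, 0.022) [288.7 214.3]
(0.01, 0.021, 0) [312.9 268.2]
```

View pics/w5.png

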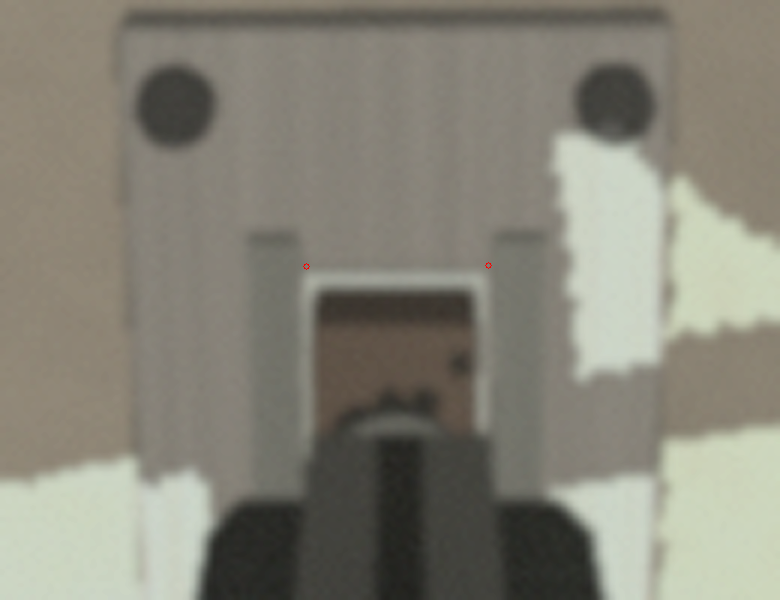

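The slide's front edge sits at the home line (about 1 mm further in than the mark, squarely in the channel), and the robot touches nothing. Handing in.

```bash
python3 -c "
from plant import ticket,state
print(ticket.job_done());s=state();print(s['time'],s['contact_force'])"
```

```text
the job is handed in; nothing more can be done
None
the job is handed in; nothing more can be done
```

I pushed the billet home against the stop with the shut fingers, pushed the open clamp's lever over and down until it locked, and handed the job in. No verdict is reported.

- **Billet:** the push force rose from about 0 to 7 N at the stop. In the last wrist picture the slide lies square in its channel, its front edge within about 1 mm of the computed home line.
- **Lever:** it went past its dead point, and I pressed it onto its stop with about 14 N. After I lifted off, it stayed level at the height given for locked. I could not measure the foot's force on the billet directly.
- **Other things:** the second press still looked locked, and the dish, tweezers and spare block looked undisturbed. The box, bottle and blower were not checked again at the end. The arm was clear of everything, and the clock stood at about 14 s at hand-in.

**What disagreed:** all three cameras showed the real fingertips about 34 mm short of the reported TCP. Because of this, my first approach stopped above the billet without touching it. I used the measured tip position from then on.

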